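Load the full tin into the parts feeder

ROBOT

A 6-joint arm with a two-finger parallel gripper is mounted at the origin on the work surface. World frame = base frame: x ahead of the robot, y to its left, z up, the work surface at z = 0. Lengths are in m, angles in rad, forces in N, time in s.
With the tool pointing down it reaches from about 0.2 to 0.875 m from the base axis. Payload 3.4 kg.
Tool frame: the origin (TCP) lies at the very end of the fingers, on their centre line; the grasp point (between the pads) lies manip.grip_point_offset behind it (manip.grip_point_offset is the distance from the TCP to the grasp point, in m); z points along the fingers, y is the line along which they close (so a half turn about z gives the same grasp; the last joint's range is limited). The gripper opens to 94 mm and grips with 3 to 60 N. Pads are 16 mm wide; open, the fingers measure 119 mm over their backs; the gripper's body (75 mm by 177 mm) begins 78 mm behind the grasp point.
Start: joints at [-1.423, 0.276, 1.505, -0, 1.361, -0.121], TCP at [0.153, -0.554, 0.205] pointing down, gripper open.
Joint ranges: [-2.89, 2.89], [-0.75, 2.08], [0.22, 2.7], [-1.18, 4.32], [0.11, 2.71], [-2.7, 2.7]. Speed limits (rad/s): [2.57, 2.57, 3.14, 3.14, 3.14, 3.14].

INTERFACE

Orientations are given as a unit quaternion [w, x, y, z].
In Python, from cell import manip gives the robot as it stands. Calls block until the motion is done:
- manip.move_to(position, orientation): joint-space move of the TCP to a pose.
- manip.move_linear(position, ori=None, speed=0.15): straight line of the TCP; ori=None keeps the orientation; speed is the mean speed in m/s.
- manip.set_joints(angles): joint-space move.
- manip.let_go() and manip.grasp(force=None): open the fingers fully, or close them until they stop; force is the grip in N (None keeps the last).
- manip.dwell(seconds).
- manip.ik(position, orientation): joint angles nearest the present ones, or None.
- manip.sense(): the state.
- manip.camera(name): name is "scene" or "top" or "wrist"; returns a dict with "img" (384x512x3 uint8, red, green, blue), "z_map" (384x512 float32, m along the optical axis (not along the pixel's ray), 0 where there is no reading), "camera_matrix" (3x3 intrinsics, pixels), "R" (3x3) and "t" (3): a world point X has camera coordinates R X + t; the wrist camera has in their place "T_tool_cam" (4x4, takes a point from camera to tool coordinates, whose origin is the TCP and whose axes are the flange's). Camera axes: x right, y down, z forward; pixel columns grow to the right and rows downward; lengths in m; the calibration is good to about 2 mm. A picture is of the moment at which its call begins: read the wrist's pose just before it.
A pose or a line that the arm cannot do raises manip.MotionError and nothing moves.
- manip.hand_in(): hands the job in; it is judged then, once.
The state is a dict: "t": time; "q": joint angles; "joint_vel": joint speeds; "joint_efforts": joint torques, N m; "ee_pos": TCP position; "eef_rot": TCP orientation; "ft_force": force on the tool from outside, world axes, zero at the start; "wrist_torque": the same for the moment, N m; "opening": finger opening in m; "grasp_force": force on a finger pad.
Only numpy, scipy, OpenCV 4.12 (cv2) and the standard library are available. Lean on these libraries where they do the work, as an engineer would, in place of code of your own. Each camera call takes 0.05 s, during which the arm holds its last target. There are 200 camera calls.

TASK

One of these two tins is full and the other nearly empty: lift the red-capped tin clear of the bench to feel its weight, set it back where it stood, then do the same with the blue-capped one. Stand the heavier tin upright in the open near end of the feeder's track, well short of the stop, and slide it gently along until it has pushed the red stop button fully in, pressing it with the tin and never with the fingers, and let go. The lighter tin ends standing where it stood on the bench; do not tip the tins, ram the stop or disturb the other things.

Things in the scene. Friction and masses are not known exactly. Their poses are not given: they have to be found in the camera images.
- red_tin_center (a point): centre (42 mm up) of the closed square aluminium tin with the red cap, 52 x 52 mm, 84 mm tall, sides square to its x and y, z up; stands on the bench. The tins look alike but for the cap. One is full (0.68 to 0.76 kg in all), the other nearly empty (0.30 to 0.34 kg); which differs from start to start and cannot be seen. The rigid refill inside can shift by 2 to 6 mm
- blue_tin_center (a point): centre (42 mm up) of the closed square aluminium tin with the blue cap, 52 x 52 mm, 84 mm tall, sides square to its x and y, z up; stands on the bench. The tins look alike but for the cap. One is full (0.68 to 0.76 kg in all), the other nearly empty (0.30 to 0.34 kg); which differs from start to start and cannot be seen. The rigid refill inside can shift by 2 to 6 mm
- red_tin: the red-capped tin; origin at the centre of its underside, axes along its sides, z up
- blue_tin: the blue-capped tin; origin at the centre of its underside, axes along its sides, z up
- track: loading track of the parts feeder, fixed: a straight trough, open above and at its near end. Origin at bench level under the loading spot, on the centre line; x runs along the track to the stop, z up. Floor at z = 8 mm, from x = -45 mm; 58 mm wide (3 mm play each side of a tin) between yellow walls 12 mm thick that reach z = 30 mm
- track_load (a point): loading spot on the track floor (track x = 0, y = 0, z = 8 mm), axes as the track's: a tin centred here stands well short of the stop. The dark stop block is clamped at a different depth each time and its place is not reported: the tin's face meets the red button when the tin's centre has gone 44 to 60 mm from here, and the button is fully in about 9 mm further on
- feeder: the feeder's housing with its stop block and button, fixed at the track's far end; same origin and axes as the track. Grey housing from x = 155 to 240 mm, 120 mm wide, 66 mm high (knob to 80 mm); the stop block in the track is 61 mm high. A tin pushed on the stop with more than 25 N rams it
- button (a joint): travel of the red stop button (pad 34 mm wide, 23 to 53 mm above the track floor), m along the track: 0 out, 0.008 fully in. It resists with 4 to 7 N (the loaded tin's friction on the polished floor adds 1 to 4 N) and stays where it is left. Fully in (beyond 0.0065), it bears on a rubber buffer that yields 6 N per mm for 3 mm, then on a hard end
- spool: yellow solder spool, 56 mm across, 34 mm high, standing on the bench; bystander, origin under its centre
- tape: black roll of tape, 68 mm across, 19 mm high, lying on the bench; bystander, origin under its centre
- driver: red-handled screwdriver lying on the bench; bystander, origin under its middle, x along it
There are look-alikes about, which are no part of the job. Of the things shaped like the track, the bare steel one is meant. What is shaped like the red_tin but turquoise is not meant.

How it is judged:
By the outcome, as a careful person would: the job done as asked, in the order asked, and still so for the second after the job is handed in, with the robot touching nothing.
It also fails if it takes over 72 s, if anything falls off the work surface, if the arm or the gripper's body presses on something with over 40 N, if the wrist force passes 120 N, or if a joint passes its speed limit or range.

## Working session

There is one attempt and no reset: what is moved stays moved. The work goes in short steps, each a Python script; the robot and the scene stay as the last script left them, time stands still between calls to the robot, and variables do not carry over. Pictures are saved under pics/ and viewed, at most 10 in all, crops included, and the job is handed in when it is done.

```bash
ls; mkdir -p pics; python3 - <<'E'
from cell import manip
import cv2,numpy as np,pickle
s=manip.sense();print(s, manip.grip_point_offset)
d={n:manip.camera(n) for n in("top","scene")}
pickle.dump(d,open('d.pkl','wb'))
for n,c in d.items():
    print(n,c['camera_matrix'],c['R'],c['t'])
    cv2.imwrite(f'pics/{n}.png',cv2.resize(c['img'][:,:,::-1],(800,600)))
E
```

```text
pics
{'t': 0.0, 'q': array([-1.42301291e+00,  2.76552156e-01,  1.50612283e+00, -4.71241416e-05,
        1.36069596e+00, -1.21004599e-01]), 'joint_vel': array([-5.79135382e-04, -9.24103622e-05,  1.24804255e-03,  8.49363336e-04,
       -9.91102926e-04,  2.28840098e-04]), 'joint_efforts': array([-9.76654665e-04, -4.04588950e+01, -2.37228996e+01,  7.00589642e-02,
        3.44211166e-02, -1.34680881e-04]), 'ee_pos': array([ 0.1525885 , -0.55378899,  0.20463329]), 'eef_rot': array([-8.88755682e-04,  9.90981656e-01,  1.33994647e-01, -3.49422532e-05]), 'ft_force': array([ 0.06506378,  0.08683509, -1.1482028 ]), 'wrist_torque': array([-0.02411698, -0.02516121,  0.00726035]), 'grasp_force': 0.0, 'opening': 0.09431499507052199} 0.0188
top [[396.44178262   0.         251.33470417]
 [  0.         396.44178262 198.20984502]
 [  0.           0.           1.        ]] [[ 0.01448758 -0.99984418 -0.01008617]
 [-0.99126347 -0.01303922 -0.13125055]
 [ 0.13109859  0.01189956 -0.99129792]] [0.00995    0.47934536 0.93888598]
scene [[469.99805686   0.         252.71070224]
 [  0.         469.99805686 190.80366436]
 [  0.           0.           1.        ]] [[-0.27881953  0.96032541 -0.00589781]
 [ 0.81842584  0.23439861 -0.5246298 ]
 [-0.50243289 -0.15110396 -0.85131004]] [ 0.11985971 -0.35805321  1.73225611]
```

View pics/top.png

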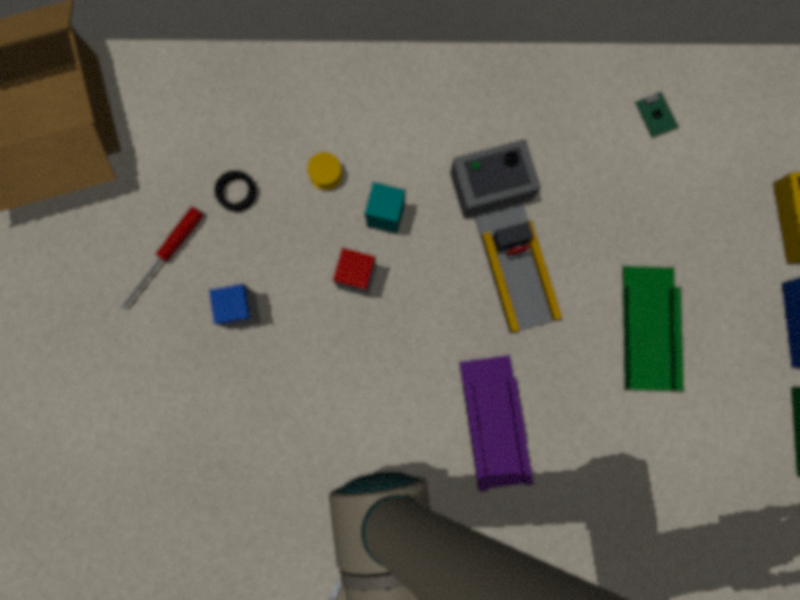

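View pics/scene.png

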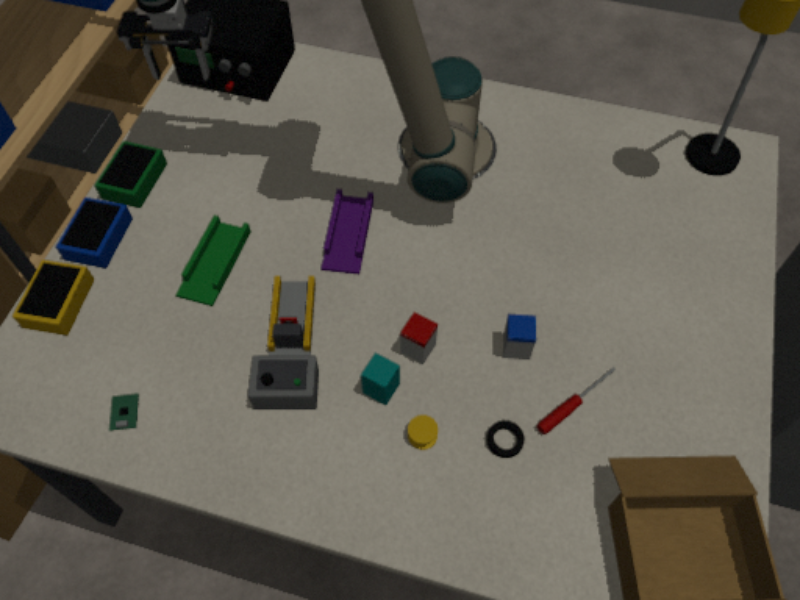

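The top view (800x600) shows the red tin at (355,270), the blue tin at (231,305) and the turquoise look-alike at (386,206). The bare steel track with yellow walls is at (522,275), with the stop and button at (514,240). The purple (495,420) and green (653,330) tracks are decoys. The scene view agrees. Next I'll measure and make one confirming crop.

```bash
cat > h.py <<'E'
import numpy as np,cv2
def cast(c,uv,z):
    K,R,t=c['camera_matrix'],c['R'],c['t']
    uv=np.asarray(uv,float).reshape(-1,2)
    d=np.c_[uv,np.ones(len(uv))]@np.linalg.inv(K).T@R   # rows R^T K^-1 u
    o=-R.T@t
    return o+d*((z-o[2])/d[:,2])[:,None]
def mask(c,lo,hi):
    return cv2.inRange(cv2.cvtColor(c['img'],cv2.COLOR_RGB2HSV),lo,hi)
def blobs(m,amin=80):
    cs,_=cv2.findContours(m,cv2.RETR_EXTERNAL,cv2.CHAIN_APPROX_NONE)
    return sorted([k for k in cs if cv2.contourArea(k)>amin],key=cv2.contourArea,reverse=True)
def rect(c,k,z):
    p=cast(c,k[:,0],z)[:,:2]
    (cx,cy),(w,h),a=cv2.minAreaRect((p*1000).astype(np.float32))
    return np.round([cx,cy,w,h,a],1)
E
python3 - <<'E'
from h import *;import pickle
d=pickle.load(open('d.pkl','rb'))
for n,c in d.items():
  for nm,z,rs in (('red',.084,[((0,130,70),(6,255,255)),((174,130,70),(180,255,255))]),('blue',.084,[((105,130,60),(125,255,255))]),('yel',.03,[((18,130,70),(32,255,255))])):
    m=sum(mask(c,*r) for r in rs)
    for k in blobs(m,60)[:7]:
        u=k[:,0].mean(0)
        zz=c['z_map'][int(u[1]),int(u[0])]
        print(n,nm,np.round(u*1.5625),cv2.contourArea(k),rect(c,k,z))
im=d['top']['img'][120:230,125:370,::-1]
cv2.imwrite('pics/crop.png',cv2.resize(im,None,fx=3.2,fy=3.2,interpolation=cv2.INTER_CUBIC))
E
```

```text
top red [353. 268.] 442.0 [534.   75.5  51.6  52.5  75. ]
top red [178. 233.] 245.5 [585.5 342.8  19.5  90.1  53.4]
top blue [229. 304.] 443.5 [477.7 259.3  51.4  51.5  12.2]
top yel [ 48. 144.] 4374.5 [764.1 599.9 225.4 186.5  19.8]
top yel [36. 23.] 637.0 [958.5 624.9  47.3 130.9  17. ]
top yel [324. 171.] 395.5 [705.7 130.9  63.3  53.3   1.5]
top yel [500. 282.] 323.5 [ 527.3 -151.5  162.2   15.8   15.4]
top yel [543. 271.] 277.5 [ 545.3 -218.2  160.5   14.8   16.2]
top yel [790. 205.] 241.0 [ 658.2 -609.4   37.2  109.    85.9]
scene red [419. 328.] 243.5 [538.3  78.5  52.7  51.4  75.7]
scene red [560. 413.] 213.5 [632.2 361.5  21.6  95.3  54.9]
scene blue [522. 328.] 245.0 [482.5 262.3  53.4  50.   10.5]
scene blue [ 91. 226.] 181.0 [ 490.  -631.4  137.2   96.2    3.2]
scene yel [678. 513.] 5393.0 [747.7 613.4 233.5 238.1  16.1]
scene yel [ 56. 296.] 1370.0 [ 637.2 -658.5  156.2  127.8    5.6]
scene yel [422. 432.] 314.5 [713.8 133.6  62.7  51.2  15.7]
scene yel [308. 311.] 158.5 [ 528.5 -150.1  159.3   14.6   16.1]
scene yel [786.  14.] 138.5 [-661.5  751.    49.3  162.9   82.7]
scene yel [273. 312.] 136.0 [ 549.2 -216.1  162.7   14.4   16.1]
```

View pics/crop.png

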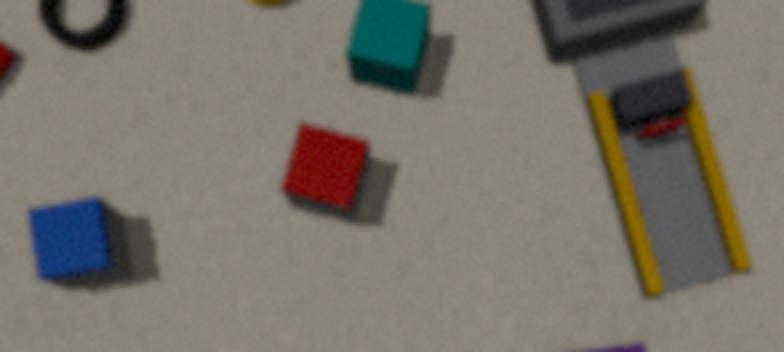

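Crop: blue tin (70,240), red tin (327,168) and steel yellow-walled track (670,200) confirmed. The turquoise tin at (390,40) is the decoy. The two cameras agree to about 4 mm and the sizes match, so I'll move now and refine with the wrist camera.

```bash
cat >> h.py <<'E'
from scipy.spatial.transform import Rotation as Ro
def q(deg): a=np.radians(deg)/2; return [0,np.cos(a),np.sin(a),0]
def wrist(manip):
    s=manip.sense(); c=manip.camera("wrist")
    T=np.eye(4); e=s['eef_rot']; T[:3,:3]=Ro.from_quat([e[1],e[2],e[3],e[0]]).as_matrix(); T[:3,3]=s['ee_pos']
    M=np.linalg.inv(T@c['T_tool_cam']); c['R'],c['t']=M[:3,:3],M[:3,3]
    return c
RED=[((0,130,60),(6,255,255)),((174,130,60),(180,255,255))]
BLUE=[((105,130,50),(125,255,255))]; YEL=[((18,130,60),(32,255,255))]
def find(c,rs,z,n=3):
    m=sum(mask(c,*r) for r in rs)
    return [(rect(c,k,z),tuple(k[:,0].min(0)),tuple(k[:,0].max(0))) for k in blobs(m,100)[:n]]
E
python3 - <<'E'
from h import *;import pickle
from cell import manip
D={}
print(manip.sense()['ft_force'])
try:
  manip.move_to([.50,-.19,.30],q(16)); D['track']=c=wrist(manip); print(find(c,YEL,.03))
  print(c['T_tool_cam'])
  manip.move_to([.536,.077,.25],q(-14.7)); D['red']=c=wrist(manip); print(find(c,RED,.084)); s=manip.sense();print(s['t'],s['q'],s['ft_force'])
finally:
  pickle.dump(D,open('w.pkl','wb'))
  cv2.imwrite('pics/w.png',cv2.resize(np.hstack([c['img'][:,:,::-1] for c in D.values()]),(800,300)))
E
```

```text
[ 0.24727689 -0.30444984 -0.38788622]
[(array([ 158.1, -564.3,   32.5,  497.8,   16.1]), (np.int32(257), np.int32(370)), (np.int32(511), np.int32(383))), (array([ 549.4, -219.7,  161.7,   12.6,   16.1]), (np.int32(272), np.int32(73)), (np.int32(282), np.int32(183))), (array([ 529.7, -153.9,  160.4,   11.8,   16.4]), (np.int32(226), np.int32(74)), (np.int32(235), np.int32(183)))]
[[ 2.50432842e-03 -9.59124360e-01 -2.82973834e-01  8.35301577e-02]
 [ 9.99996810e-01  2.49481941e-03  3.93952885e-04  1.18103035e-03]
 [ 3.28118805e-04 -2.82973918e-01  9.59127548e-01 -1.79508858e-01]
 [ 0.00000000e+00  0.00000000e+00  0.00000000e+00  1.00000000e+00]]
[(array([538.9,  75.3,  50. ,  51.5,  75.4]), (np.int32(228), np.int32(150)), (np.int32(270), np.int32(192))), (array([604.4, 313.8,  23. ,  87.6,  55.1]), (np.int32(28), np.int32(134)), (np.int32(56), np.int32(201))), (array([ 577.8, -155.1,    7.7,   41.8,    9.4]), (np.int32(423), np.int32(78)), (np.int32(461), np.int32(93)))]
3.125 [ 1.22649222e-02  2.03050927e-01  1.49421906e+00 -7.63470155e-04
  1.44386478e+00  1.84084042e+00] [-0.01521353  0.52719777  0.12307992]
```

View pics/w.png

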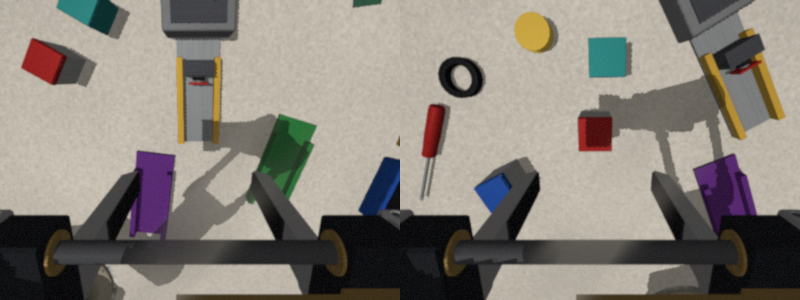

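The wrist picture shows the track at (200,100) in the left half and the red tin at (595,133) in the right half. It agrees with the earlier fixes to about 3 mm. Next I'll lift and weigh the red tin.

```bash
cat >> h.py <<'E'
def fz(manip,n=10):
    v=[]
    for _ in range(n): manip.dwell(.04); v.append(manip.sense()['ft_force'][2])
    return np.mean(v),np.std(v)
def weigh(manip,x,y,yaw,z=.033):
    manip.move_linear([x,y,.11],q(yaw),speed=.15)
    manip.move_linear([x,y,z],q(yaw),speed=.08)
    f0=fz(manip); manip.grasp(35); s=manip.sense()
    print('opening',s['opening'],s['grasp_force'],s['ee_pos'])
    manip.move_linear([x,y,z+.04],speed=.08); manip.dwell(.3); f1=fz(manip)
    print('weight',f0,f1,'kg',(f0[0]-f1[0])/9.81, manip.sense()['t'], manip.sense()['wrist_torque'])
def setdown(manip,x,y,z=.033):
    manip.move_linear([x,y,z+.006],speed=.08)
    manip.move_linear([x,y,z+.0005],speed=.02)
    manip.dwell(.1); s=manip.sense(); print('down',s['ft_force'],s['ee_pos'])
    manip.let_go()
    manip.move_linear([x,y,.12],speed=.12)
E
python3 - <<'E'
from h import *;from cell import manip
weigh(manip,.537,.0765,-14.6)
setdown(manip,.537,.0765)
manip.move_linear([.537,.0765,.22],speed=.2)
c=wrist(manip);print(find(c,RED,.084,1),find(c,BLUE,.084))
manip.move_to([.480,.260,.25],q(11.3)); manip.dwell(.1)
c=wrist(manip);print(find(c,BLUE,.084,1),find(c,RED,.084,2)); print(manip.sense()['t'])
E
```

```text
opening 0.051753568808853935 34.99884109944105 [0.5369804  0.07642965 0.03299677]
weight (np.float64(0.029183525265049616), np.float64(0.42793587381247755)) (np.float64(-6.989124149363436), np.float64(0.45722265285582164)) kg 0.7154238200436784 7.825 [ 0.05604914 -0.01423346  0.03187311]
down [-0.92952491  0.03565343 -6.68754439] [0.53708683 0.076506   0.03361471]
[(array([538.8,  75.2,  50.2,  51.9,  75.5]), (np.int32(227), np.int32(154)), (np.int32(273), np.int32(200)))] [(array([483. , 256.6,  52.2,  58.3,  12.6]), (np.int32(83), np.int32(231)), (np.int32(134), np.int32(284)))]
[(array([482.3, 261.9,  52.4,  49.6,  12.3]), (np.int32(225), np.int32(149)), (np.int32(267), np.int32(192)))] [(array([538.6,  79.8,  56.6,  50.4,  75.7]), (np.int32(380), np.int32(127)), (np.int32(439), np.int32(182))), (array([595.9, 350.8,  20.5,  83.1,  55.3]), (np.int32(155), np.int32(18)), (np.int32(217), np.int32(86)))]
12.2583
```

Red weighs 0.715 kg, so it's the full one, and it went back in place within 0.2 mm. Blue comes next.

```bash
python3 - <<'E'
from h import *;from cell import manip
weigh(manip,.481,.261,11.9)
setdown(manip,.481,.261,.0325)
manip.move_linear([.481,.261,.22],speed=.2)
c=wrist(manip);print(find(c,BLUE,.084,1))
# back to red, grasp, lift, go over the track's near end
x,y=.537,.0765
manip.move_to([x,y,.16],q(-14.6))
manip.move_linear([x,y,.033],speed=.1); manip.grasp(35)
manip.move_linear([x,y,.20],speed=.15)
L=np.array([.5385,-.1854])-.035*np.array([np.cos(np.radians(16.2)),np.sin(np.radians(16.2))]); print('load',L)
manip.move_to([*L,.20],q(16.2)); manip.dwell(.2)
c=wrist(manip);s=manip.sense()
zt=s['ee_pos'][2]-.033+.084
print(s['t'],s['ee_pos'],s['opening'],s['ft_force'],'cap',find(c,RED,zt,2)); print('walls',find(c,YEL,.03,4))
cv2.imwrite('pics/w2.png',c['img'][:,:,::-1])
import pickle;pickle.dump(c,open('w2.pkl','wb'))
E
```

```text
opening 0.05184395115543683 34.99489590525627 [0.48097305 0.26135165 0.03303884]
weight (np.float64(-0.28490549019152095), np.float64(0.5242968229198844)) (np.float64(-3.035425176695705), np.float64(0.37133409884866697)) kg 0.28037917293620634 16.9583 [ 0.00789987 -0.00605263  0.00070647]
down [ 0.15727854 -0.34301593 -2.89485592] [0.4809282  0.26096906 0.03303646]
[(array([482.9, 260. ,  51.9,  50.2,  12. ]), (np.int32(227), np.int32(154)), (np.int32(273), np.int32(200)))]
load [ 0.50488972 -0.19516469]
25.9917 [ 0.50522672 -0.19404503  0.20002   ] 0.051836160258350264 [-0.34017366 -0.30351545 -7.17649948] cap [(array([ 512.4, -193.2,   48.9,   51.4,   16.5]), (np.int32(196), np.int32(217)), (np.int32(302), np.int32(306)))]
walls [(array([ 247.2, -438.3,   25.2,  298.5,   16.5]), (np.int32(257), np.int32(370)), (np.int32(453), np.int32(383))), (array([ 546.7, -149.1,  126.4,   12.4,   16.4]), (np.int32(215), np.int32(70)), (np.int32(228), np.int32(181))), (array([ 566.7, -214.5,  125.1,   12.7,   16.4]), (np.int32(275), np.int32(70)), (np.int32(288), np.int32(180))), (array([ 252.3, -120.5,  103.6,   23.4,    7.5]), (np.int32(140), np.int32(294)), (np.int32(159), np.int32(353)))]
```

View pics/w2.png

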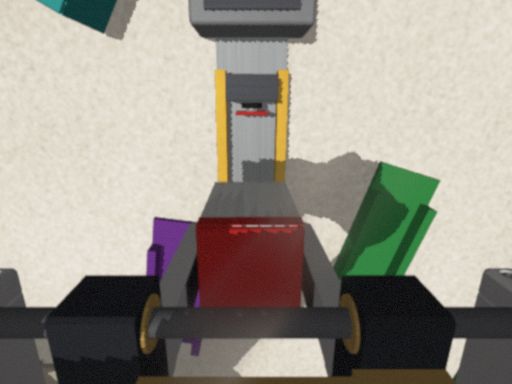

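Wrist picture: the red cap at (250,262) is held in line with the track mouth, with walls at x≈221 and x≈282 and the button at (252,112). The tin sits about 1 mm left of the centre line. I'll correct that, descend and check again.

```bash
python3 - <<'E'
from h import *;from cell import manip
p=[.5032,-.1960]
manip.move_linear([*p,.085],q(16.35),speed=.12); manip.dwell(.4)
c=wrist(manip);s=manip.sense();e=s['ee_pos'];a=np.radians(16.35);n=np.array([-np.sin(a),np.cos(a)]);u=np.array([np.cos(a),np.sin(a)])
f=lambda r:np.round([u@r[:2],n@r[:2],*r[2:]],1)
print(s['t'],e,s['ft_force'],f(e[:2]*1000))
for nm,rs,z in(('cap',RED,e[2]+.051),('wall',YEL,.03)):
    for r in find(c,rs,z,5): print(nm,f(r[0]),r[1],r[2])
cv2.imwrite('pics/w3.png',c['img'][:,:,::-1])
E
```

```text
27.55 [ 0.50325196 -0.19602517  0.08516336] [-0.30872882 -0.54554193 -7.40146443] [ 427.7 -329.8]
cap [ 431.9 -331.2   44.5   51.7   16.5] (np.int32(196), np.int32(227)) (np.int32(303), np.int32(307))
cap [ 457.2 -324.3    3.    36.1   16.5] (np.int32(197), np.int32(218)) (np.int32(274), np.int32(224))
cap [ 505.  -331.2    2.5   20.7   16.5] (np.int32(226), np.int32(113)) (np.int32(275), np.int32(119))
wall [ 485.9 -297.3  121.1   13.3   16.4] (np.int32(195), np.int32(50)) (np.int32(216), np.int32(207))
wall [ 493.6 -365.1  104.6   13.3   16.4] (np.int32(284), np.int32(51)) (np.int32(305), np.int32(189))
wall [ 243.2 -437.3   18.2  204.7   16.5] (np.int32(253), np.int32(369)) (np.int32(453), np.int32(383))
wall [ 306.  -235.3   69.7   15.7    5.5] (np.int32(140), np.int32(294)) (np.int32(160), np.int32(353))
wall [ 306.6 -427.7   69.1   15.3   27.5] (np.int32(340), np.int32(294)) (np.int32(359), np.int32(353))
```

View pics/w3.png

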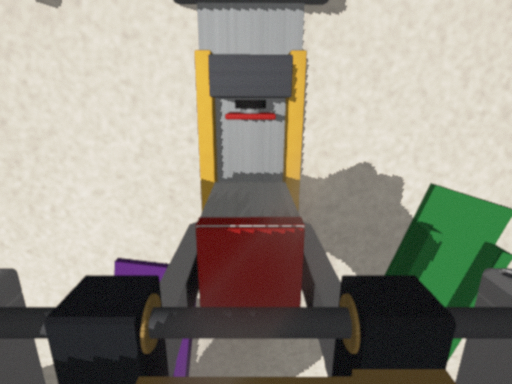

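Cap and walls now share the same centre line (lateral −331.2 mm for both). I'll lower it in, release so it stands, regrip and start the slide.

```bash
cat >> h.py <<'E'
A=np.radians(16.35);U=np.array([np.cos(A),np.sin(A)]);P=np.array([.5032,-.1960])
def force(manip,n=5):
    v=[]
    for _ in range(n): manip.dwell(.02); v.append(manip.sense()['ft_force'])
    f=np.mean(v,0); return np.round([U@f[:2],np.array([-U[1],U[0]])@f[:2],f[2]],2)
E
python3 - <<'E'
from h import *;from cell import manip
print(force(manip))
for z in (.065,.050,.044,.043,.042,.0415,.041):
    manip.move_linear([*P,z],speed=.06 if z>.043 else .02); f=force(manip); print(z,f)
    if f[2]>-3: break
    if abs(f[1])>6 or abs(f[0])>6: print('side load');break
else:
    pass
s=manip.sense();print(s['t'],s['ee_pos'])
E
```

```text
[ 0.03  0.1  -7.01]
0.065 [-0.09  0.22 -6.61]
0.05 [-0.27 -0.13 -6.3 ]
0.044 [ 0.14  0.21 -6.67]
0.043 [-0.24 -0.21 -6.93]
0.042 [-0.18  0.25 -6.86]
0.0415 [-0.11  0.05 -6.76]
0.041 [ 0.39  0.01 -6.2 ]
30.35 [ 0.50326988 -0.19604728  0.04104132]
```

```bash
python3 - <<'E'
from h import *;from cell import manip
manip.move_linear([*P,.0405],speed=.02); print(force(manip))
manip.let_go(); manip.dwell(.3); f0=force(manip,10)
manip.grasp(30); print('open',f0,'grip',force(manip),manip.sense()['opening'])
d=0;base=None
go=lambda d,v:manip.move_linear([*(P+U*d),.0405],speed=v)
for d in (.010,.025,.038): go(d,.04); f=force(manip,8)-f0; print(d,f)
base=f[0]; on=None
while d<.073:
    d+=.001; go(d,.02); f=force(manip,5)-f0; print(round(d,4),f)
    if on is None and f[0]<base-2.5: on=d
    if f[0]<-16 or abs(f[1])>10 or abs(f[2])>12: print('stop');break
    if on and d>=on+.0055: print('near');break
print(on,manip.sense()['t'],manip.sense()['ee_pos'])
E
```

```text
[-0.61  1.11  0.47]
open [-0.13 -0.37 -0.01] grip [-0.09 -0.4   0.08] 0.051948220431127026
0.01 [ 1.1   0.57 -0.01]
0.025 [1.3  0.56 0.9 ]
0.038 [0.5  0.46 0.82]
0.039 [-1.27  0.13  1.87]
0.04 [-4.15  0.17  3.45]
0.041 [-2.89 -0.06  3.36]
0.042 [-3.36  0.59  3.62]
0.043 [-3.18  0.81  4.32]
0.044 [-3.27  0.49  3.82]
0.045 [-3.17  0.44  4.1 ]
0.046 [-4.85  0.49  4.71]
near
0.04 37.2333 [ 0.54708394 -0.18314597  0.04050121]
```

```bash
python3 - <<'E'
from h import *;from cell import manip
f0=np.array([-.13,-.37,0])
d=.046
while d<.075:
    d+=.001; manip.move_linear([*(P+U*d),.0405],speed=.02); f=force(manip,5)-f0; s=manip.sense();print(round(d,4),f,round(float(U@(s['ee_pos'][:2]-P)),4))
    if f[0]<-15 or abs(f[1])>10 or abs(f[2])>12: print('stop');break
print(s['t'],s['opening'])
c=wrist(manip);cv2.imwrite('pics/w4.png',c['img'][:,:,::-1])
E
```

```text
0.047 [-6.31  0.14  5.71] 0.046
0.048 [-7.88 -0.08  6.86] 0.0463
0.049 [-9.01 -0.3   7.27] 0.0468
0.05 [-9.45  0.01  7.98] 0.0477
0.051 [-9.11 -0.15  7.73] 0.0487
0.052 [-9.28 -0.37  7.82] 0.0497
0.053 [-9.3  -0.41  8.31] 0.0507
0.054 [-9.2  -0.55  7.32] 0.0516
0.055 [-9.31 -0.68  7.73] 0.0527
0.056 [-9.78 -0.66  7.96] 0.0534
0.057 [-11.64  -0.69   9.04] 0.0537
0.058 [-13.24  -0.9   10.49] 0.0539
0.059 [-15.19  -1.15  11.71] 0.0541
stop
41.5667 0.05195754804380162
```

View pics/w4.png

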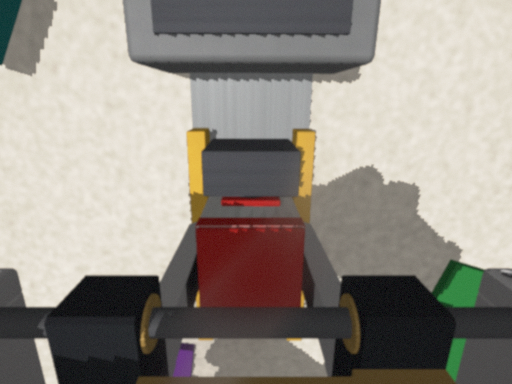

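The tin's face is on the button pad at (250,202), and the force shows the plateau followed by the buffer rise at 54 mm. A little more push, with the total kept under 19 N, then release.

```bash
python3 - <<'E'
from h import *;from cell import manip
f0=np.array([-.13,-.37,0]);d=.059
while d<.062:
    d+=.0005; manip.move_linear([*(P+U*d),.0405],speed=.02); f=force(manip,8)-f0; s=manip.sense();print(round(d,4),f,round(float(U@(s['ee_pos'][:2]-P)),4))
    if f[0]<-18: break
manip.let_go(); manip.dwell(.3); e=manip.sense()['ee_pos']; print(force(manip),e)
manip.move_linear([e[0],e[1],.20],speed=.12); manip.dwell(.2)
c=wrist(manip)
n=np.array([-U[1],U[0]])
for r in find(c,RED,.092,2)+find(c,YEL,.03,3): x=r[0][:2]/1000; print(r[0],U@(x-P),n@(x-P))
manip.move_linear([.42,-.22,.25],speed=.2)
t=manip.camera('top');print('top',find(t,RED,.092,2),find(t,BLUE,.084,1),manip.sense()['t'])
a=cv2.resize(c['img'],(512,384));cv2.imwrite('pics/end.png',cv2.resize(np.hstack([a,t['img']])[:,:,::-1],(800,300)))
E
```

```text
0.0595 [-16.02  -1.45  12.06] 0.0541
0.06 [-16.42  -1.68  13.16] 0.0541
0.0605 [-17.34  -1.63  13.42] 0.0543
0.061 [-17.98  -1.62  13.69] 0.0544
0.0615 [-18.8   -1.7   14.25] 0.0545
[-0.3   0.06  0.12] [ 0.56222598 -0.17870891  0.04052609]
[ 556.  -182.    52.    49.7   16.5] 0.05460582658870435 -0.001429581254898192
[ 588.6 -172.2    6.    29.5   16.5] 0.08864622360676631 -0.0012029298646187639
[ 317.9 -468.9   25.2  378.8   16.6] -0.2546289612166047 -0.2097011972062935
[ 530.3 -154.   161.5   12.2   16.4] 0.03782725194586747 0.03267275639158514
[ 577.8 -211.5  103.1   12.3   16.1] 0.06721986095177436 -0.03587339255805229
top [(array([ 552. , -179.5,   55.7,   53.2,   15.5]), (np.int32(323), np.int32(152)), (np.int32(350), np.int32(178))), (array([582. , 337.9,  22.6,  89.3,  55.1]), (np.int32(101), np.int32(133)), (np.int32(128), np.int32(166)))] [(array([478.3, 257.3,  51.9,  52.5,  12.2]), (np.int32(135), np.int32(182)), (np.int32(160), np.int32(206)))] 47.4417
```

View pics/end.png

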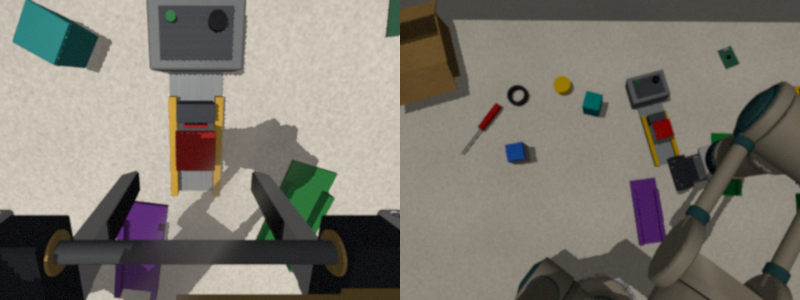

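The final picture shows the red tin standing in the track against the pressed button at (195,150), the blue tin at its place at (515,152), and nothing else moved. The force trace shows full button travel of about 8 mm, well into the buffer. I'll hand in.

```bash
python3 -c "
from cell import manip
print(manip.hand_in())"
```

```text
the job is handed in; nothing more can be done
None
```

I handed the job in at about 47 s: the red tin was the heavier (about 0.72 kg against 0.28 kg measured for blue) and now stands in the track with the button pushed about 8 mm in (estimated from the push force and arm position), at a peak push of about 19 N, and the blue tin is back where it stood.

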